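# Turn over the wiring hatch lid of the loading track

### The job

Open the wiring hatch in the slot car track: slip the spatula's blade through the notch in the track's edge, sliding lightly on the notch floor, under the flush hatch lid and flip the lid over with it, so that it lies upside down on the deck beyond the opening. Still with the spatula, slide the lid square up against the rubber block of the end stop, press it home for a moment with a light push of about 8 N, and then stand the spatula on its blade on the bench, clear of the track, and let go. Work by feel: never lean hard on the track or ram the lid into the stop, do not touch the lid with the gripper, and leave the car, the lorry and the figure base alone.

Things in the scene. Friction and masses are not known exactly. Their poses are not given: they have to be found in the camera images.
- spatula: Loose cranked spatula, 130 g, standing on its blade on the bench: flat steel blade 100 long x 46 wide x 2 mm, wooden handle rising from the blade's back end (root 42 mm behind the origin) and leaning back 35 degrees from vertical, away from the tip. Origin: centre of the blade's underside; x points to the tip, y across, z up. It starts pointing roughly along world +y.
- blade_tip (a point): Middle of the blade's front edge at its underside: 50 mm along x from the spatula's origin.
- handle (a point): Point to grip inside the handle, 85 mm along it from its root: 90.7 mm behind the spatula's origin (-x) and 73.7 mm above the blade's underside. The wood is square-edged, 20 mm thick in the plane of its lean, 22 mm wide across, and spans 55 mm below to 28 mm above this point along the handle.
- lid: Loose hatch lid of painted hardboard, 110 (x) x 90 (y) x 6 mm, 56 to 112 g, brown underneath. It starts flush with the deck in a rebate 6 mm deep, about 2 mm clear all round, on ledges 8 mm wide at both x sides and 12 mm wide at its +y side; elsewhere below it is an open pit 26 mm deep. Origin: centre of the underside as it starts; z up then, y as the deck's.
- lid_front (a point): Middle of the lid's edge on the notch side, half-way through the thickness (-45 mm in the lid's y). When the lid has been turned over about its far edge this edge leads and faces the rubber block.
- lid_mid (a point): Centre of the lid, half-way through its thickness.
- deck: Fixed track section, 260 (x) x 320 (y) mm, painted hardboard on timber, with an aluminium slide at its +y end; surface 48 mm above its origin, whose height varies by some mm. x, y along its edges, z up. A notch 64 mm wide in its -y edge lets a spatula blade in, level, along +y under the lid; the lid then turns over about its own +y edge onto the deck beyond.
- sill (a point): Middle of the outer edge of the notch floor (sill), on its top, 9 mm below the deck surface. The sill is level, 64 mm wide and runs 30 mm inward (+y): 22 mm open in front of the lid, then 8 mm under it with a 3 mm gap below the lid; then the open pit. The lid's front edge is 22 mm in from this point, the ledge under its far edge starts 102 mm in. Axes as the deck's.
- ledge (a point): Middle of the upper corner of the rebate wall behind the lid's far (+y) edge, level with the deck surface, 114 mm in from the sill point; the lid turns over about this corner. Beyond it (+y) the deck is flat and free up to the end stop. Axes as the deck's.
- bumper: Adjustable end stop on the deck beyond the hatch: an aluminium angle bracket 120 mm long, fixed (origin: centre of its underside, axes as the deck's), with two rods along which a rubber block, 110 (x) x 24 (y) x 30 mm high, is clamped. The block's face towards the hatch is anywhere from 35 to 70 mm to -y of the origin; its place is not reported. It holds against 20 N.
- car: Chrome model racing car standing on the deck's lane beside the hatch, 126 x 55 x 32 mm, loose; leave alone. Origin: centre of its underside.
- lorry: Plastic transporter lorry on the bench, 207 x 64 x 66 mm, loose; leave alone. Origin: centre of its underside.
- figure_base: Small round tin base of a pit crew figure, 44 mm across, 25 mm high with two pins, loose on the deck beside the notch; leave alone. Origin: centre of its underside.
Not all that is in view belongs to the job. What is shaped like the lid but orange is not meant.

How it is judged:
On the way, in this order (a step that is already met when the one before it is completed fails the run):
1. the lid is prised up with the spatula's blade under it (angle between lid's own z axis and vertical above 0.35 rad and z of blade_tip in the frame of lid below 0.003 m and y of blade_tip in the frame of lid between -0.045 and 0.045 m), for 0.1 s.
2. the lid lies upside down on the deck beyond the opening (angle between lid's own z axis and vertical above 2.9 rad and y of lid_mid in the frame of ledge above 0.02 m), for 0.2 s.
3. the lid, upside down, is pressed home on the end stop's rubber block with 4 to 13 N (contact force between lid and bumper between 4 and 13 N and angle between lid's own z axis and vertical above 3.05 rad and angle between the y axis of lid and the y axis of bumper, either way round below 0.06 rad), for 0.3 s.
At the end, for the whole second after the job is handed in: The lid lies flat upside down on the deck, left where it was pressed home on the rubber block (leading edge 32 to 73 mm from the bracket's origin), square within 0.06 rad, centred within 30 mm; the spatula stands on its blade on the bench (tilt under 0.1 rad), off the track; all at rest (angle between lid's own z axis and vertical above 3.09 rad and z of lid_mid in the frame of ledge below 0.006 m and y of lid_front in the frame of bumper between -0.073 and -0.032 m and x of lid_front in the frame of bumper between -0.03 and 0.03 m and angle between the y axis of lid and the y axis of bumper, either way round below 0.06 rad and angle between spatula's own z axis and vertical below 0.1 rad and height (world z) of spatula below 0.006 m and contact force between spatula and deck below 0.05 N and linear speed of each of spatula, lid below 0.01 m/s); the robot touches nothing.
It fails at once if the gripper touches the lid (contact force between lid and the arm above 0.3 N).
It fails at once if the spatula bears on the track with more than 20 N (contact force between spatula and deck above 20 N).
It fails at once if the lid is rammed into the end stop with more than 20 N (contact force between lid and bumper above 20 N).
It fails at once if the car, the lorry or the figure base is moved by more than 15 mm (distance of any of car, lorry, figure_base from where it was at the start of the episode above 0.015 m).
It also fails if it takes over 72 s, if anything falls off the work surface, if the arm or the gripper's body presses on something with over 40 N, if the wrist force passes 120 N, or if a joint passes its speed limit or range.

### The arm

A 6-joint arm with a two-finger parallel gripper is mounted at the origin on the work surface. World frame = base frame: x ahead of the robot, y to its left, z up, the work surface at z = 0. Lengths are in m, angles in rad, forces in N, time in s.
With the tool pointing down it reaches from about 0.325 to 0.775 m from the base axis. Payload 5.5 kg.
Tool frame: the origin (TCP) lies on the centre line of the jaws, within the pads' length; the fingertips stand bot.tcp_to_tips ahead of it and the grasp point (between the pads) lies 5 mm behind it (bot.tcp_to_tips is the distance from the TCP to the fingertips, in m); z points along the fingers, y is the line along which they close (so a half turn about z gives the same grasp; the last joint's range is limited). The gripper opens to 85 mm and grips with 20 to 120 N. Pads are 22 mm wide; open, the fingers measure 114 mm over their backs; the gripper's body (76 mm by 85 mm) begins 54 mm behind the grasp point. The pads swing forward as they close: fully open they stand 13 mm farther back than shut.
Start: joints at [1.198, 0.091, 1.231, -0, 1.82, -0.057], TCP at [0.186, 0.57, 0.245] pointing down, gripper open.
Joint ranges: [-2.87, 2.87], [-0.86, 2.18], [0.17, 2.46], [-1.51, 4.65], [0.06, 2.69], [-2.65, 2.65]. Speed limits (rad/s): [2.57, 2.57, 3.01, 3.14, 3.14, 3.14].

### API

Orientations are given as a unit quaternion [x, y, z, w].
In Python, from rig import status, viewer, bot gives the robot as it stands.
- The arm moves only by the shell command python3 -m pendant 'ROWS' [OPENING] [FORCE]. ROWS is JSON, a list of rows, each a list of 4 numbers: the shift along the world's x, y, z each as a share of 0.4 m, from -1 to 1, then the turn about the world's z as a share of 90 degrees, from -1 to 1. A call has 1 to 12 rows; each row is the pose to reach, as a shift and turn from the pose commanded when the call began; what a row does not reach only later rows make up. A row lasts 1/10 s, in which the tool goes at most 50 mm and 8.59 degrees, less where a joint would pass 70% of its speed; a pose out of reach is approached as far as the arm can. A call with a number of a shift or a turn outside -1 to 1 is refused whole. A call with a gripper value outside its range is refused whole. OPENING is the gripper's target within -1 to 1 (shut at 1, half-way at 0, fully open at -1), set as the call begins (- or left out, the last holds). The fingers move at their own pace and stop on an object; FORCE is the grip in N (left out, the last holds). Time passes only in rows, so rows that repeat a pose let the fingers close. It gives the time, the measured TCP pose, the force, the opening and the grip force at its end, in the units of the state.
- status.sense(): the state, without advancing time (a new reading comes with each control period).
- viewer.get_image(name): name is "scene" or "top"; returns (picture, depth): 400x640x3 uint8, blue, green, red; 400x640 float32, m along the optical axis (not along the pixel's ray), 0 where there is no reading.
- viewer.camera_info(name): a dict with "K" (3x3 intrinsics, pixels), "distortion" ([k1, k2, p1, p2, k3] as OpenCV has them; the pictures are not rectified), "R" (3x3) and "t" (3): a world point X has camera coordinates R X + t. Camera axes: x right, y down, z forward; pixel columns grow to the right and rows downward; lengths in m; the calibration is good to about 2 mm. A picture is of the moment at which its call begins. camera_info takes no time and is no camera call.
- bot.job_done(): hands the job in; it is judged then, once.
The state is a dict: "time": time; "joints": joint angles; "dq": joint speeds; "effort": joint torques, N m; "tool_pos": TCP position; "tcp_rot": TCP orientation; "contact_force": force on the tool from outside, world axes, zero at the start; "wrist_torque": the same for the moment, N m; "opening": opening from 0.0 (shut) to 1.0 (fully open); "gripper_force": force on a finger pad.
Only numpy, scipy, OpenCV 4.12 (cv2) and the standard library are available. Lean on these libraries where they do the work, as an engineer would, in place of code of your own. Each camera call takes 0.05 s, during which the arm holds its last target. There are 200 camera calls.

## Working session

There is one attempt and no reset: what is moved stays moved. The work goes in short steps, Python scripts to look and compute and a shell command to move; the robot and the scene stay as the last step left them, time stands still between calls to the robot, and variables do not carry over. Pictures are saved under pics/ and viewed, at most 12 in all, crops included, and the job is handed in when it is done.

```bash
ls; mkdir -p pics; python3 - <<'E'
from rig import status, viewer, bot
import cv2,numpy as np
s=status.sense(); print(s, bot.tcp_to_tips)
for n in("scene","top"):
    im,d=viewer.get_image(n); cv2.imwrite(f"pics/{n}0.png",im); np.savez(f"{n}0.npz",im=im,d=d)
    c=viewer.camera_info(n); print(n,c)
E
```

```text
pics
{'time': 0.0, 'joints': array([ 1.19830642e+00,  9.18624913e-02,  1.23192787e+00, -1.60131451e-05,
        1.81981758e+00, -5.66863573e-02]), 'dq': array([-0.00093621, -0.00024167,  0.00070355, -0.00144308,  0.00068501,
        0.0007719 ]), 'effort': array([-1.96702684e-03, -4.58737457e+01, -4.18013620e+01, -2.28491554e-04,
        1.17633070e-02,  3.89445199e-05]), 'tool_pos': array([0.18624738, 0.57007382, 0.24412498]), 'tcp_rot': array([ 1.57248293e-01,  9.87558585e-01, -9.86185809e-04, -2.06989242e-04]), 'contact_force': array([ 0.18654409, -0.18496831,  0.60569126]), 'wrist_torque': array([ 0.06066486, -0.00866312,  0.01969048]), 'gripper_force': 0.0, 'opening': 0.9964447579197718} 0.014
scene {'K': array([[362.89106577,   0.        , 322.12771544],
       [  0.        , 362.89106577, 198.97317858],
       [  0.        ,   0.        ,   1.        ]]), 'distortion': array([-0.03598297,  0.        ,  0.        ,  0.        ,  0.        ]), 'R': array([[-0.17327633,  0.98486785,  0.00325959],
       [ 0.67458138,  0.12109505, -0.72820049],
       [-0.71757597, -0.12398104, -0.68535642]]), 't': array([ 0.17095121, -0.27383959,  1.26563951])}
top {'K': array([[387.08566079,   0.        , 323.70333316],
       [  0.        , 387.08566079, 203.44851127],
       [  0.        ,   0.        ,   1.        ]]), 'distortion': array([-0.01436308,  0.        ,  0.        ,  0.        ,  0.        ]), 'R': array([[-0.00972425, -0.99994937,  0.00258673],
       [-0.98819344,  0.0092143 , -0.15293402],
       [ 0.15290244, -0.00404335, -0.98823302]]), 't': array([-0.07973459,  0.49838705,  0.78478852])}
```

View pics/scene0.png

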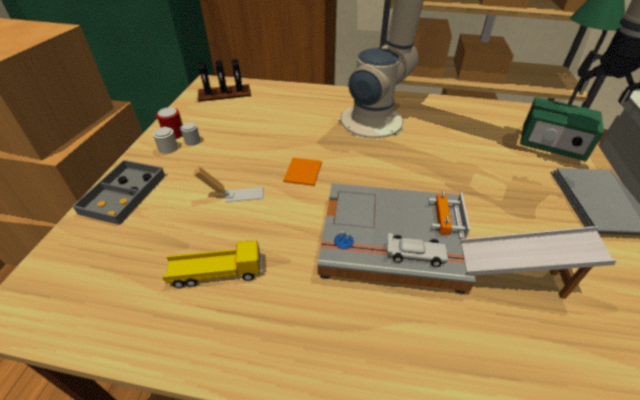

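View pics/top0.png

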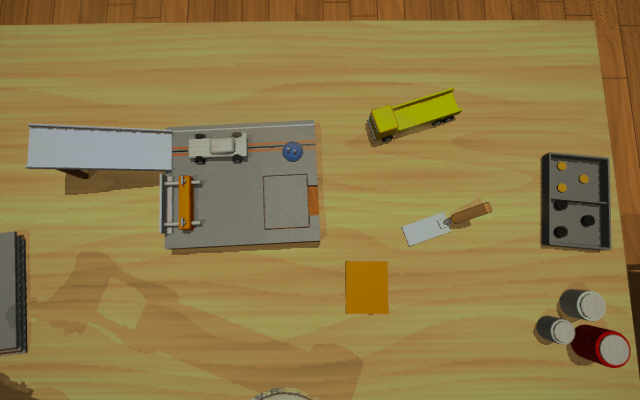

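The scene view shows the deck at about (395,235), with the notch on its left side, the car at (417,250), the figure base at (344,241) and the spatula at (230,190). In the top view, the hatch is at (286,202), the brown sill at (314,200) and the orange rubber block at (186,203). The blade there is at (427,230) and the handle at (470,215).

```bash
cat > h.py <<'E'
import numpy as np,cv2
from rig import status,viewer,bot
def ray(n,px,z):
    c=viewer.camera_info(n); px=np.atleast_2d(np.array(px,float))
    u=cv2.undistortPoints(px[:,None],c["K"],c["distortion"])[:,0]
    d=np.c_[u,np.ones(len(u))]@c["R"]; o=-c["R"].T@c["t"]
    s=(z-o[2])/d[:,2]; return o+s[:,None]*d
def cloud(n,d):
    c=viewer.camera_info(n); v,u=np.mgrid[:400,:640]
    p=cv2.undistortPoints(np.stack([u,v],-1).reshape(-1,1,2).astype(float),c["K"],c["distortion"])[:,0]
    P=np.c_[p,np.ones(len(p))]*d.reshape(-1,1)
    return ((P-c["t"])@c["R"]).reshape(400,640,3)
E
python3 - <<'E'
from h import *
f=np.load("top0.npz");im,d=f["im"],f["d"];P=cloud("top",d)
def st(n,x0,x1,y0,y1):
    z=P[y0:y1,x0:x1,2];print(n,np.round(np.percentile(z[np.isfinite(z)],[5,50,95]),4))
st("bench",420,460,260,300);st("deck",210,255,170,240);st("lid",270,302,180,222);st("sill",310,318,192,208);st("blade",410,440,225,235)
st("block",182,190,190,215);st("car",195,240,140,155);st("right deck",311,317,220,240)
hsv=cv2.cvtColor(im,cv2.COLOR_BGR2HSV)
for n,(u,v) in dict(sill=(313,200),deck=(230,215),blade=(427,230),handle=(470,214),block=(185,203),bench=(440,280),ledgeline=(264,200)).items(): print(n,hsv[v,u])
c=cv2.resize(im[110:260,150:500],None,fx=2.25,fy=2.25,interpolation=cv2.INTER_CUBIC);cv2.imwrite("pics/crop1.png",c)
m=np.zeros((400,640),np.uint8);m[200:255,395:455]=((hsv[...,1]<60)&(hsv[...,2]>150))[200:255,395:455]
k=max(cv2.findContours(m,0,2)[0],key=cv2.contourArea);r=cv2.minAreaRect(k);b=cv2.boxPoints(r);print("blade",r);print(np.round(ray("top",b,.002),4))
E
```

```text
bench [-0.0022  0.0002  0.0028]
deck [0.0532 0.0555 0.0579]
lid [0.0533 0.0555 0.0576]
sill [0.0444 0.0465 0.0488]
blade [-0.      0.0025  0.0053]
block [0.0825 0.0853 0.0875]
car [0.074  0.0813 0.0891]
right deck [0.0533 0.0556 0.0579]
sill [ 15 209 149]
deck [ 26  31 117]
blade [ 81  15 167]
handle [ 17 171 112]
block [ 20 255 163]
bench [ 19 143 160]
ledgeline [ 20  62 107]
blade ((426.2077331542969, 228.33848571777344), (20.967666625976562, 44.875244140625), 70.55996704101562)
[[ 0.4515 -0.2558  0.002 ]
 [ 0.4838 -0.3513  0.002 ]
 [ 0.4397 -0.3642  0.002 ]
 [ 0.408  -0.2693  0.002 ]]
```

View pics/crop1.png

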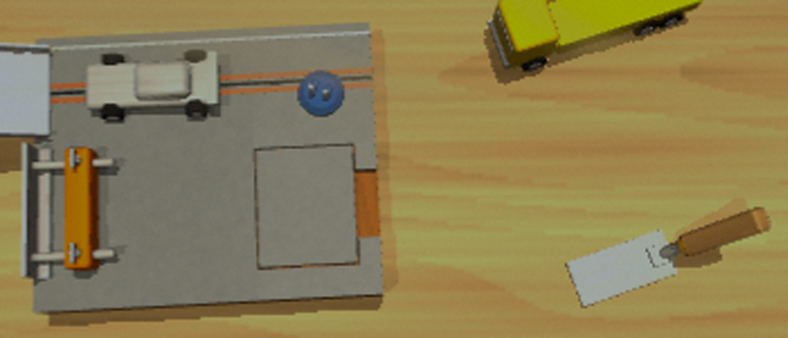

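```bash
python3 - <<'E'
from h import *
f=np.load("top0.npz");im,d=f["im"],f["d"];hsv=cv2.cvtColor(im,cv2.COLOR_BGR2HSV).astype(int)
Z=.0555
def ang(p): # direction by PCA
    c=p.mean(0);v=np.linalg.svd(p-c)[2][0];return c,np.degrees(np.arctan2(v[1],v[0]))%180
# deck right (-y) edge, from saturation step, rows off notch
def edgecols(rows,c0,c1):
    o=[]
    for r in rows:
        s=hsv[r,c0:c1,1];i=np.where(s>85)[0]
        if len(i):o.append((c0+i[0]-.5,r))
    return np.array(o)
for rows in (range(128,182),range(220,238)):
    e=edgecols(rows,300,330);p=ray("top",e,Z)[:,:2]
    ok=abs(p[:,1]-np.median(p[:,1]))<.008;c,a=ang(p[ok]);print("edge",ok.sum(),c,a)
m=((hsv[...,1]>150)&(hsv[...,0]<19)).astype(np.uint8);mm=np.zeros_like(m);mm[178:225,303:325]=m[178:225,303:325]
k=max(cv2.findContours(mm,0,2)[0],key=cv2.contourArea);r=cv2.minAreaRect(k);print("sill",r,np.round(ray("top",cv2.boxPoints(r),Z-.009)[:,:2],4).tolist())
m=((hsv[...,1]>200)&(hsv[...,2]>100)).astype(np.uint8);mm=np.zeros_like(m);mm[165:240,172:200]=m[165:240,172:200]
k=max(cv2.findContours(mm,0,2)[0],key=cv2.contourArea);r=cv2.minAreaRect(k);print("block",r,np.round(ray("top",cv2.boxPoints(r),Z+.03)[:,:2],4).tolist())
# lid outline: dark lines
g=cv2.cvtColor(im,cv2.COLOR_BGR2GRAY).astype(float)
def dark(cols,r0,r1): return np.array([(c,r0+np.argmin(g[r0:r1,c])) for c in cols],float)
def darkr(rows,c0,c1): return np.array([(c0+np.argmin(g[r,c0:c1]),r) for r in rows],float)
for n,e in dict(top=dark(range(268,302),169,180),bot=dark(range(270,304),224,234),left=darkr(range(180,224),260,270)).items():
    p=ray("top",e,Z)[:,:2]
    c,a=ang(p);print("lid",n,np.round(c,4),a)
cr=lambda L:[(150+u/2.25,110+v/2.25) for u,v in L]
print("lidc",np.round(ray("top",cr([(255,148),(354,145),(358,266),(259,269)]),Z)[:,:2],4).tolist())
print("deckc",np.round(ray("top",cr([(369,25),(382,296),(40,312)]),Z)[:,:2],4).tolist())
c=viewer.camera_info("top");X=np.array([[.4744,-.396,.0737]])
print(cv2.projectPoints(X,cv2.Rodrigues(c["R"])[0],c["t"],c["K"],c["distortion"])[0].ravel())
# scene cross-check: blade
f=np.load("scene0.npz");im=f["im"];hs=cv2.cvtColor(im,cv2.COLOR_BGR2HSV)
m=np.zeros((400,640),np.uint8);m[180:210,218:272]=((hs[...,1]<60)&(hs[...,2]>150))[180:210,218:272]
k=max(cv2.findContours(m,0,2)[0],key=cv2.contourArea);b=cv2.approxPolyDP(k,3,True)[:,0];print("scene blade",np.round(ray("scene",b,.002),4).tolist())
P=cloud("top",d)if 0 else cloud("scene",f["d"]);mh=((hs[...,1]>150)&(hs[...,2]<150));q=P[165:196,192:232][mh[165:196,192:232]];print(np.round(np.percentile(q,[5,50,95],axis=0),4))
E
```

```text
edge 36 [ 0.5990874  -0.06792669] 2.44576687383838
edge 14 [ 0.44104784 -0.07477806] 2.8614845745600235
sill ((313.5, 200.0), (28.0, 11.0), 90.0) [[0.5341, -0.0515], [0.5339, -0.0748], [0.4741, -0.0744], [0.4743, -0.0513]]
block ((184.5, 202.0), (52.0, 11.0), 90.0) [[0.5494, 0.2086], [0.5492, 0.1863], [0.4435, 0.1817], [0.4437, 0.2036]]
lid top [ 0.557  -0.0024] 92.40571946012992
lid bot [ 0.4455 -0.0072] 92.28404478562835
lid left [0.5004 0.041 ] 2.7348739102528725
lidc [[0.5551, 0.0421], [0.5571, -0.0505], [0.4436, -0.0538], [0.4417, 0.0369]]
deckc [[0.6746, -0.0653], [0.416, -0.0756], [0.4042, 0.2358]]
[476.90227938 210.65490599]
scene blade [[0.4116, -0.27, 0.002], [0.4405, -0.361, 0.002], [0.4611, -0.339, 0.002], [0.4751, -0.3507, 0.002], [0.4468, -0.2593, 0.002]]
[[ 0.4611 -0.4021  0.0318]
 [ 0.4761 -0.3821  0.0661]
 [ 0.487  -0.3617  0.0949]]
```

The bearings agree across both views and the given sizes:

| Item | Measured |
|---|---|
| Deck yaw | about 2.5° |
| Deck height | z 0.0555 |
| Sill point | (0.504, -0.073) |
| Ledge point | (0.499, 0.041) |
| Rubber block face | y ≈ 0.182 |
| Handle point | (0.473, -0.397, 0.074) |
| Blade heading | 18° |

Next I move above the handle.

```bash
python3 -m pendant '[[0.7,-1,0,-0.6],[0.7,-1,0,-0.6],[0.7,-1,0,-0.6],[0.7,-1,0,-0.6],[0.7,-1,0,-0.6],[0.7,-1,0,-0.6],[0.7,-1,0,-0.6],[0.7,-1,0,-0.6],[0.7,-1,0,-0.6],[0.7,-1,0,-0.6]]' -1 120
python3 -m pendant '[[0,-1,0,0],[0,-1,0,0],[0,-1,0,0],[0,-1,0,0],[0,-1,0,0],[0,-1,0,0],[0,-1,0,0],[0,-1,0,0]]'
python3 -m pendant '[[0.015,-0.415,-0.1,0],[0.015,-0.415,-0.1,0],[0.015,-0.415,-0.1,0],[0.015,-0.415,-0.1,0],[0.015,-0.415,-0.1,0],[0.015,-0.415,-0.1,0]]'
python3 - <<'E'
from h import *
s=status.sense();q=s["tcp_rot"];print(s["time"],s["tool_pos"],"yaw",np.degrees(2*np.arctan2(q[1],q[0]))-90,q)
E
```

```text
time: 1.1
tool_pos: [0.4673, 0.1678, 0.2448]
tcp_rot: [0.589, 0.808, -0.0, 0.0]
contact_force: [0.0, 0.8, -0.7]
opening: 1.002
gripper_force: 0.0
time: 1.9
tool_pos: [0.4658, -0.2317, 0.245]
tcp_rot: [0.589, 0.808, 0.0, -0.0]
contact_force: [1.4, 0.0, 0.6]
opening: 0.998
gripper_force: 0.0
time: 2.5
tool_pos: [0.4721, -0.3954, 0.2045]
tcp_rot: [0.589, 0.808, 0.0, -0.001]
contact_force: [0.2, 0.2, 1.3]
opening: 0.996
gripper_force: 0.0
2.5 [ 0.47213101 -0.39544242  0.20447191] yaw 17.86931544592703 [ 5.88707232e-01  8.08345764e-01  3.40539107e-04 -8.97370979e-04]
```

```bash
python3 -m pendant '[[0,0,-0.1,0],[0,-0.002,-0.2,0],[0,-0.002,-0.28,0],[0,-0.002,-0.34,0],[0,-0.002,-0.34,0],[0,-0.002,-0.34,0]]' -1 120
python3 -m pendant '[[0,0,0,0],[0,0,0,0],[0,0,0,0],[0,0,0,0],[0,0,0,0],[0,0,0,0],[0,0,0,0],[0,0,0,0],[0,0,0,0],[0,0,0,0]]' 1 120
python3 - <<'E'
from h import *
a,_=viewer.get_image("scene");b,_=viewer.get_image("top")
a=cv2.resize(a[90:240,130:330],None,fx=3.5,fy=3.5)[:, :700];b=cv2.resize(b[150:280,380:540],None,fx=2,fy=2)
cv2.imwrite("pics/g1.png",a);np.save("b.npy",b)
E
```

```text
time: 3.1
tool_pos: [0.4729, -0.3955, 0.0705]
tcp_rot: [0.588, 0.809, 0.0, 0.0]
contact_force: [-0.3, 0.3, 1.3]
opening: 1.0
gripper_force: 0.0
time: 4.1
tool_pos: [0.4725, -0.3969, 0.0702]
tcp_rot: [0.589, 0.808, -0.0, 0.001]
contact_force: [-0.3, -0.4, 5.7]
opening: 0.241
gripper_force: 117.1
```

View pics/g1.png

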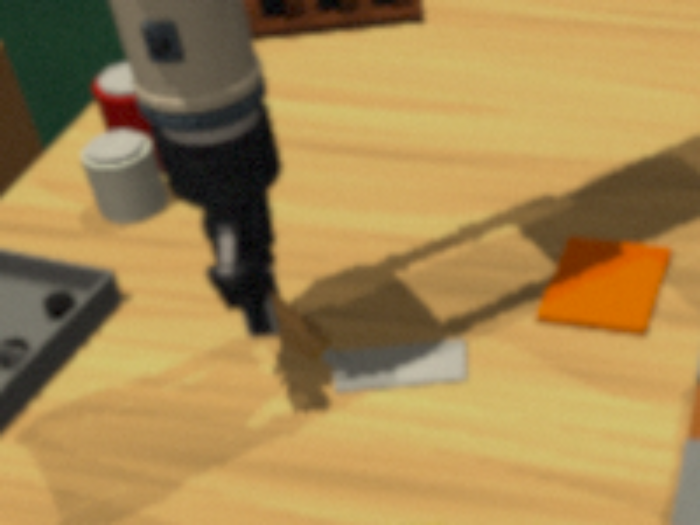

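The scene crop shows the handle held between the jaws, with the blade still flat at (400,365). The 20.5 mm opening fits the 22 mm wood. Next I lift, turn to the deck's heading and move in front of the notch.

```bash
python3 -m pendant '[[0,0,0.05,0],[0,0,0.1,0],[0,0,0.15,0],[0.03,0.1,0.165,-0.08],[0.06,0.2,0.165,-0.17],[0.09,0.3,0.165,-0.17],[0.096,0.4,0.165,-0.17],[0.096,0.42,0.165,-0.17],[0.096,0.42,0.165,-0.17],[0.096,0.42,0.165,-0.17],[0.096,0.42,0.165,-0.17]]'
cat > m.py <<'E'
from h import *
s=status.sense();q=s["tcp_rot"];p=s["tool_pos"];print(s["time"],np.round(p,4),"yaw",np.degrees(2*np.arctan2(q[1],q[0]))-90,"F",np.round(s["contact_force"],1),"T",np.round(s["wrist_torque"],2))
E
cat > bl.py <<'E'
from m import *
import sys
z=float(sys.argv[1])
im,d=viewer.get_image("top");cv2.imwrite(f"pics/{sys.argv[2]}.png",im)
hs=cv2.cvtColor(im,cv2.COLOR_BGR2HSV)
m=((hs[...,1]<60)&(hs[...,2]>140)).astype(np.uint8);m[:170]=0;m[260:]=0;m[:,:316]=0;m[:,420:]=0
k=max(cv2.findContours(m,0,2)[0],key=cv2.contourArea);r=cv2.minAreaRect(k);b=ray("top",cv2.boxPoints(r),z)
print(r);print(np.round(b,4));P=cloud("top",d);kk=cv2.erode(m,np.ones((5,5)));q=P[kk>0];A=np.c_[q[:,:2]-q[:,:2].mean(0),np.ones(len(q))];print("plane",np.linalg.lstsq(A,q[:,2],rcond=None)[0],"center",q.mean(0))
E
python3 bl.py 0.067 n1
```

```text
time: 5.3
tool_pos: [0.5104, -0.2297, 0.1349]
tcp_rot: [0.691, 0.722, -0.0, -0.0]
contact_force: [-0.6, 0.5, -1.1]
opening: 0.238
gripper_force: 117.5
5.3 [ 0.5104 -0.2297  0.1349] yaw 2.518038945233016 F [-0.6  0.5 -1.1] T [-0.1  -0.01 -0.02]
((346.65228271484375, 196.63197326660156), (22.15782928466797, 42.2495002746582), 85.91438293457031)
[[ 0.5274 -0.0869  0.067 ]
 [ 0.5329 -0.1742  0.067 ]
 [ 0.4867 -0.1762  0.067 ]
 [ 0.4812 -0.0897  0.067 ]]
plane [-3.93611455 -2.11811708  0.2242516 ] center [ 0.4714638 -0.1215745  0.2242516]
```

View pics/n1.png

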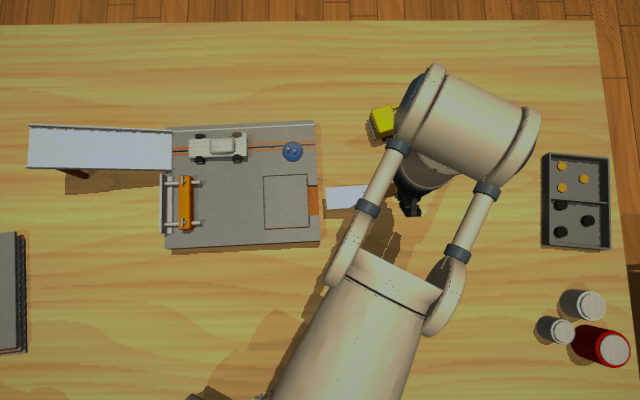

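The top view shows the blade at (347,197), in line with the brown sill at (313,200) and about 15 mm short of it. Next I check the blade's pitch from depth.

```bash
python3 - <<'E'
from h import *
for n,box in(("top",(316,375,170,220)),("scene",(240,330,150,240))):
    im,d=viewer.get_image(n);hs=cv2.cvtColor(im,cv2.COLOR_BGR2HSV)
    m=((hs[...,1]<60)&(hs[...,2]>140)).astype(np.uint8);x0,x1,y0,y1=box
    w=np.zeros_like(m);w[y0:y1,x0:x1]=m[y0:y1,x0:x1]
    k=max(cv2.findContours(w,0,2)[0],key=cv2.contourArea);w[:]=0;cv2.drawContours(w,[k],-1,1,-1)
    P=cloud(n,d);q=P[cv2.erode(w,np.ones((3,3)))>0];q=q[abs(q[:,2]-np.median(q[:,2]))<.01]
    c=q.mean(0);print(n,len(q),cv2.minAreaRect(k),np.linalg.lstsq(np.c_[q[:,:2]-c[:2],np.ones(len(q))],q[:,2],rcond=None)[0],c)
    if n=="scene":
        b=cv2.approxPolyDP(k,2,True)[:,0];print(np.round(ray(n,b,.067),4).tolist())
    # deck height again
P=cloud("top",viewer.get_image("top")[1]);print(np.median(P[170:240,210:255,2]),np.median(P[192:208,310:317,2]))
E
```

```text
top 637 ((346.6070251464844, 196.71206665039062), (22.2066707611084, 42.167720794677734), 86.42366790771484) [-0.00638222 -0.00466361  0.06724002] [ 0.50853483 -0.12449599  0.06724002]
scene 385 ((299.0855712890625, 200.11752319335938), (41.95668029785156, 13.304445266723633), 2.602562189102173) [ 0.00647596 -0.01218361  0.06855283] [ 0.50943641 -0.13522487  0.06855283]
[[0.5229, -0.189, 0.067], [0.5312, -0.177, 0.067], [0.5224, -0.0894, 0.067], [0.4844, -0.0938, 0.067], [0.4964, -0.161, 0.067], [0.4876, -0.1732, 0.067]]
0.055612690743680006 0.04654182536008453
```

Pitch is within about 0.5° (tip slightly low) and the underside is at z 0.065, as expected. I now move the tip over the open part of the sill and lower it until it touches.

```bash
python3 -m pendant '[[-0.001,0.03,0,0],[-0.003,0.068,0,0],[-0.003,0.068,-0.02,0],[-0.003,0.068,-0.035,0],[-0.003,0.068,-0.035,0],[-0.003,0.068,-0.035,0]]'
for i in 1 2; do python3 -m m; python3 -m pendant '[[0,0,-0.0025,0],[0,0,-0.0025,0]]'; done | grep -v -e opening -e rot -e gripper
python3 -m m
```

```text
time: 6.1
tool_pos: [0.5093, -0.2012, 0.1208]
tcp_rot: [0.691, 0.723, -0.0, -0.0]
contact_force: [-0.1, -0.0, -1.1]
opening: 0.238
gripper_force: 117.6
6.1 [ 0.5093 -0.2012  0.1208] yaw 2.6045345417378343 F [-0.1 -0.  -1.1] T [-0.09  0.02  0.  ]
time: 6.3
tool_pos: [0.5096, -0.2015, 0.1204]
contact_force: [-0.2, 0.2, -1.3]
6.3 [ 0.5096 -0.2015  0.1204] yaw 2.5877433441252293 F [-0.2  0.2 -1.3] T [-0.13  0.    0.03]
time: 6.5
tool_pos: [0.5095, -0.2014, 0.1192]
contact_force: [0.5, 0.4, -0.4]
6.5 [ 0.5095 -0.2014  0.1192] yaw 2.596568058379674 F [ 0.5  0.4 -0.4] T [-0.08 -0.   -0.02]
```

```bash
for i in 1 2 3 4; do python3 -m pendant '[[0,0,-0.0018,0],[0,0,-0.0018,0]]' >/dev/null; python3 -m m; done
```

```text
6.7 [ 0.5095 -0.2013  0.1185] yaw 2.6014103085876314 F [-0.2 -0.5 -1.2] T [-0.12 -0.03  0.02]
6.9 [ 0.5095 -0.2012  0.1177] yaw 2.606630635767729 F [ 0.6  0.3 -0.6] T [-0.11 -0.01  0.  ]
7.1 [ 0.5095 -0.2012  0.117 ] yaw 2.6067938143141447 F [-0.1  0.1 -1.9] T [-0.13 -0.    0.05]
7.3 [ 0.5095 -0.2012  0.1163] yaw 2.6058248597628193 F [-0.5  0.3 -0.3] T [-0.09  0.01  0.02]
```

```bash
for i in 1 2 3 ; do python3 -m pendant '[[0,0,-0.0012,0],[0,0,-0.0012,0]]' >/dev/null; python3 -m m; done
```

```text
7.5 [ 0.5096 -0.2013  0.116 ] yaw 2.6035319624075584 F [-0.3 -0.1 -0.5] T [-0.05  0.01  0.02]
7.7 [ 0.5096 -0.2014  0.1158] yaw 2.601571971600933 F [-0.  -0.7  1.2] T [-0.02  0.14  0.11]
7.9 [ 0.5097 -0.2015  0.1155] yaw 2.6020182319179526 F [-0.5 -2.6  3. ] T [0.09 0.27 0.12]
```

Contact comes at TCP z ≈ 0.116, which puts the blade underside at 0.046 and matches the sill. I ease off slightly and slide in.

```bash
python3 -m pendant '[[0,0,0.0015,0],[0,0,0.0015,0]]' >/dev/null; python3 -m m; for i in 1 2 3; do python3 -m pendant '[[-0.0003,0.008,0,0],[-0.0006,0.015,0,0],[-0.0006,0.015,0,0]]' >/dev/null; python3 -m m; done
```

```text
8.1 [ 0.5097 -0.2013  0.1157] yaw 2.6000049204492655 F [-1.1 -1.8  1.8] T [0.01 0.06 0.06]
8.4 [ 0.5095 -0.1946  0.1156] yaw 2.6360753339900924 F [ 0.1 -0.6  0.8] T [ 0.21 -0.03 -0.04]
8.7 [ 0.5091 -0.1887  0.1156] yaw 2.630933419675898 F [ 0.4 -0.3  1.3] T [ 0.14 -0.07 -0.08]
9.0 [ 0.5089 -0.1828  0.1156] yaw 2.6266842136796242 F [ 1.5 -0.1  2.4] T [ 0.14 -0.03 -0.02]
```

```bash
for i in 1 2 3 4; do python3 -m pendant '[[-0.0003,0.008,0,0],[-0.0007,0.017,0,0],[-0.0007,0.017,0,0]]' >/dev/null; python3 -m m; done
python3 bl.py 0.0475 n2; python3 -c "
import cv2;a=cv2.imread('pics/n2.png')[110:260,150:440];cv2.imwrite('pics/n2c.png',cv2.resize(a,None,fx=2.5,fy=2.5))"
```

```text
9.3 [ 0.5086 -0.1759  0.1156] yaw 2.62950231984874 F [1.3 0.  2.9] T [ 0.2  -0.02 -0.1 ]
9.6 [ 0.5083 -0.1691  0.1156] yaw 2.6287284336721086 F [-0.1 -0.5  3.8] T [ 0.15 -0.06 -0.01]
9.9 [ 0.5081 -0.1623  0.1156] yaw 2.628009495528943 F [ 0.5 -0.7  3.4] T [ 0.07 -0.01 -0.03]
10.2 [ 0.5078 -0.1557  0.1157] yaw 2.62657058587061 F [-0.1 -2.8  4.4] T [0.04 0.05 0.05]
10.2 [ 0.5078 -0.1557  0.1157] yaw 2.62657058587061 F [-0.1 -2.8  4.4] T [0.04 0.05 0.05]
((409.9000549316406, 225.3000030517578), (8.854375839233398, 55.65608215332031), 18.43494987487793)
[[ 0.3968 -0.2348  0.0475]
 [ 0.5071 -0.2762  0.0475]
 [ 0.501  -0.2937  0.0475]
 [ 0.3909 -0.2519  0.0475]]
plane [-3.42906508  1.47801256  0.4291984 ] center [ 0.42869154 -0.14021505  0.4291984 ]
```

View pics/n2c.png

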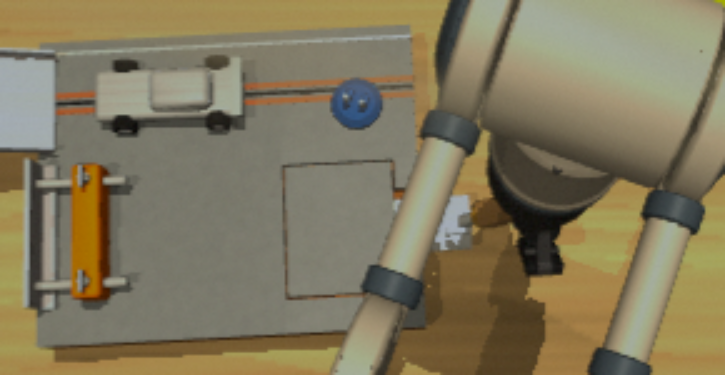

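The top crop shows the blade through the notch at (420,215) and under the lid, whose outline (285–393, 160–297) is undisturbed. The tip is about 35 mm under it. Next I lift along an arc about the ledge.

```bash
python3 -m pendant '[[0,0,0.005,0],[0,0,0.01,0],[0,0.002,0.016,0],[0,0.004,0.023,0],[0,0.006,0.03,0],[0,0.009,0.038,0],[-0.001,0.012,0.047,0],[-0.001,0.015,0.056,0],[-0.001,0.018,0.065,0],[-0.001,0.021,0.073,0],[-0.001,0.021,0.073,0]]'
python3 - <<'E'
from m import *
im,_=viewer.get_image("scene");cv2.imwrite("pics/l1.png",cv2.resize(im[110:300,240:500],None,fx=3,fy=3))
E
```

```text
time: 11.35
tool_pos: [0.5076, -0.1475, 0.1455]
tcp_rot: [0.691, 0.723, 0.0, 0.0]
contact_force: [-0.5, -0.9, -0.9]
opening: 0.242
gripper_force: 117.6
11.35 [ 0.5076 -0.1475  0.1455] yaw 2.6213638547911984 F [-0.5 -0.9 -0.9] T [-0.21  0.03  0.01]
```

View pics/l1.png

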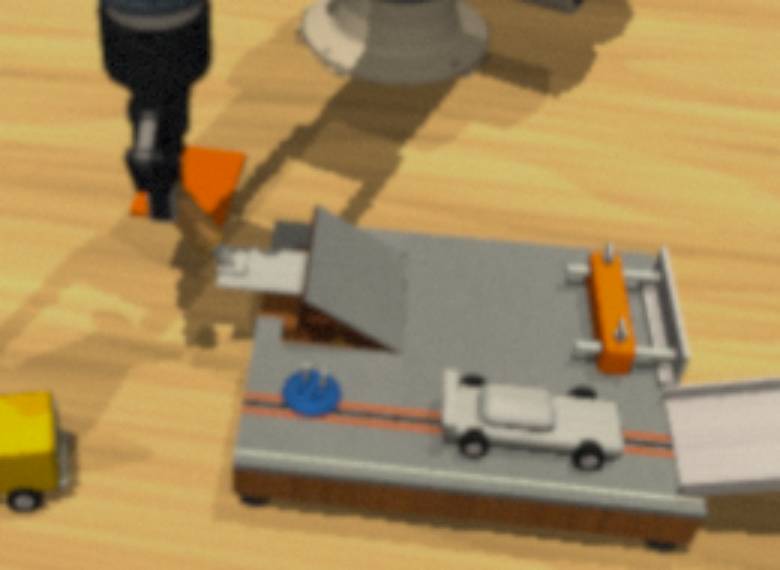

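The scene crop shows the lid raised about 30° on the blade tip (upper edge from (318,208) to (305,300)), hinged at its far edge. I carry on around the arc.

```bash
python3 -m pendant '[[0,0.007,0.01,0],[0,0.014,0.02,0],[0,0.022,0.029,0],[-0.001,0.03,0.037,0],[-0.002,0.04,0.044,0],[-0.002,0.05,0.05,0],[-0.003,0.061,0.056,0],[-0.003,0.072,0.061,0],[-0.003,0.083,0.065,0],[-0.004,0.095,0.068,0],[-0.004,0.095,0.068,0]]' | head -4
python3 -m pendant '[[0,0.006,0.001,0],[0,0.012,0.001,0],[-0.001,0.018,0.001,0],[-0.001,0.024,0.001,0],[-0.001,0.03,0.001,0],[-0.002,0.036,0.001,0],[-0.002,0.042,0.001,0],[-0.002,0.048,0.001,0],[-0.002,0.048,0.001,0]]'
python3 - <<'E'
from m import *
im,_=viewer.get_image("scene");cv2.imwrite("pics/l2.png",cv2.resize(im[110:300,240:500],None,fx=3,fy=3))
E
```

```text
time: 12.5
tool_pos: [0.5058, -0.109, 0.1722]
tcp_rot: [0.691, 0.723, 0.0, 0.0]
contact_force: [0.4, 0.1, -1.5]
time: 13.4
tool_pos: [0.5049, -0.0902, 0.1724]
tcp_rot: [0.691, 0.723, 0.0, -0.0]
contact_force: [0.8, -0.3, -1.7]
opening: 0.238
gripper_force: 117.5
13.4 [ 0.5049 -0.0902  0.1724] yaw 2.625166048981697 F [ 0.8 -0.3 -1.7] T [-0.1  -0.   -0.02]
```

View pics/l2.png

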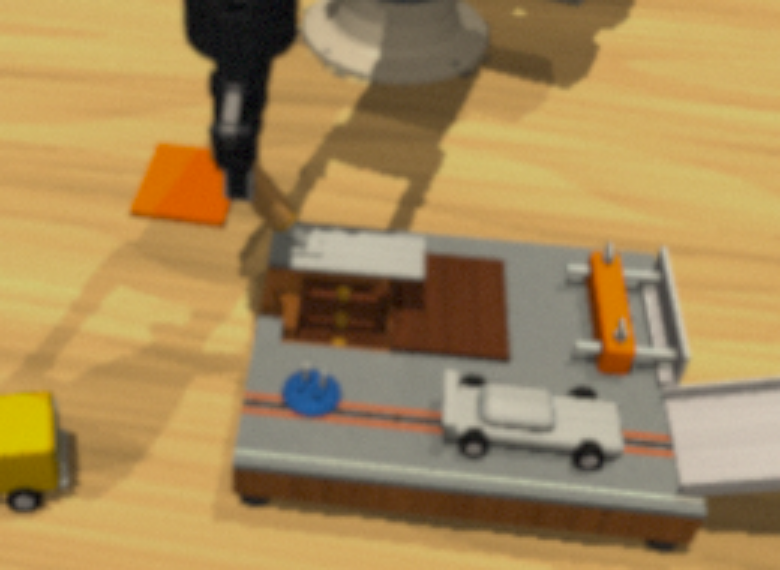

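The lid now lies upside down (brown) on the deck beyond the opening, at about (390–508, 255–357) in the crop. I pull back, lower behind it and measure it.

```bash
python3 -m pendant '[[0.002,-0.06,0,0],[0.003,-0.09,0,0],[0.003,-0.09,0,0],[0.003,-0.09,-0.05,0],[0.003,-0.09,-0.095,0],[0.003,-0.09,-0.095,0],[0.003,-0.09,-0.095,0]]' >/dev/null
python3 - <<'E'
from m import *
for n in("scene","top"):
    im,d=viewer.get_image(n);P=cloud(n,d);hs=cv2.cvtColor(im,cv2.COLOR_BGR2HSV)
    m=((hs[...,1]>110)&(hs[...,2]<125)&(P[...,2]>.056)&(P[...,2]<.068)&(P[...,1]>.02)&(P[...,1]<.17)&(P[...,0]>.42)&(P[...,0]<.58)).astype(np.uint8)
    m=cv2.morphologyEx(m,cv2.MORPH_OPEN,np.ones((3,3)))
    k=max(cv2.findContours(m,0,2)[0],key=cv2.contourArea)
    p=ray(n,k[:,0],.0615)[:,:2].astype(np.float32);r=cv2.minAreaRect(p);print(n,len(k),r,np.round(cv2.boxPoints(r),4).tolist())
    cv2.imwrite(f"pics/p_{n}.png",im)
E
```

```text
14.15 [ 0.506  -0.1261  0.1344] yaw 2.610117511250138 F [ 0.4  0.1 -0.4] T [-0.05  0.01 -0.05]
scene 38 ((0.4994054138660431, 0.07494951784610748), (0.10998519510030746, 0.08791674673557281), 2.4323527812957764) [[0.4426000118255615, 0.11649999767541885], [0.4462999999523163, 0.028699999675154686], [0.5562000274658203, 0.033399999141693115], [0.5525000095367432, 0.12120000272989273]]
top 22 ((0.49816983938217163, 0.07524511218070984), (0.11010605841875076, 0.08888392895460129), 1.676784634590149) [[0.44179999828338623, 0.11810000240802765], [0.44440001249313354, 0.029200000688433647], [0.5544999837875366, 0.03240000084042549], [0.5519000291824341, 0.12129999697208405]]
```

The lid is square at about 2.2°, with its trailing edge at y ≈ 0.031 and centred on the blade. It has about 65 mm to go to the block. I lower the blade to about 2 mm above the deck and push.

```bash
python3 -m pendant '[[0,0,-0.01,0],[0,0,-0.018,0],[0,0,-0.018,0],[0,0.012,-0.018,0],[-0.001,0.025,-0.018,0],[-0.001,0.035,-0.018,0],[-0.002,0.045,-0.018,0],[-0.002,0.055,-0.018,0],[-0.002,0.055,-0.018,0]]' >/dev/null; python3 -m m
python3 -m pendant '[[0,0.012,0,0],[-0.001,0.024,0,0],[-0.002,0.036,0,0],[-0.002,0.048,0,0],[-0.003,0.06,0,0],[-0.003,0.072,0,0],[-0.004,0.084,0,0],[-0.004,0.096,0,0],[-0.005,0.108,0,0],[-0.005,0.115,0,0],[-0.005,0.115,0,0]]' >/dev/null
python3 - <<'E'
from m import *
for n in("scene","top"):
    im,d=viewer.get_image(n);P=cloud(n,d);hs=cv2.cvtColor(im,cv2.COLOR_BGR2HSV)
    m=((hs[...,1]>110)&(hs[...,2]<125)&(P[...,2]>.056)&(P[...,2]<.068)&(P[...,1]>.05)&(P[...,1]<.2)&(P[...,0]>.42)&(P[...,0]<.58)).astype(np.uint8)
    m=cv2.morphologyEx(m,cv2.MORPH_OPEN,np.ones((3,3)))
    k=max(cv2.findContours(m,0,2)[0],key=cv2.contourArea)
    p=ray(n,k[:,0],.0615)[:,:2].astype(np.float32);r=cv2.minAreaRect(p);print(n,len(k),r,np.round(cv2.boxPoints(r),4).tolist())
    cv2.imwrite(f"pics/q_{n}.png",im)
E
```

```text
15.15 [ 0.5054 -0.1039  0.1272] yaw 2.648225535632676 F [ 0.3 -0.7 -1. ] T [-0.11 -0.   -0.02]
16.25 [ 0.5033 -0.058   0.1272] yaw 2.6358853733935206 F [-0.1 -0.4 -1.6] T [-0.13  0.02 -0.06]
scene 45 ((0.496615469455719, 0.12777793407440186), (0.10944060236215591, 0.08692541718482971), 3.095433235168457) [[0.43959999084472656, 0.16820000112056732], [0.44429999589920044, 0.08139999955892563], [0.553600013256073, 0.08730000257492065], [0.5489000082015991, 0.17409999668598175]]
top 49 ((0.4947051405906677, 0.13791507482528687), (0.11009818315505981, 0.06680084019899368), 2.2374117374420166) [[0.438400000333786, 0.16910000145435333], [0.4410000145435333, 0.10239999741315842], [0.5509999990463257, 0.10670000314712524], [0.5483999848365784, 0.17339999973773956]]
```

```bash
python3 -m pendant '[[0,0.008,0,0],[0,0.014,0,0],[-0.001,0.018,0,0],[-0.001,0.018,0,0]]' >/dev/null; python3 -m m; for i in 1 2 3 4; do python3 -m pendant '[[0,0.0012,0,0],[0,0.0025,0,0]]' >/dev/null; python3 -m m; done
```

```text
16.75 [ 0.5029 -0.051   0.1271] yaw 2.6174068323668536 F [-0.1  0.  -0.8] T [-0.12  0.04  0.09]
16.95 [ 0.5029 -0.0503  0.1272] yaw 2.6008926931680634 F [-0.6 -1.6 -0.8] T [-0.17 -0.    0.  ]
17.15 [ 0.5029 -0.0493  0.1272] yaw 2.599145038240877 F [-1.2  0.3 -1.3] T [-0.13 -0.02 -0.01]
17.35 [ 0.5029 -0.0483  0.1272] yaw 2.601689938275996 F [-0.3 -0.5 -0.6] T [-0.13  0.    0.05]
17.55 [ 0.5029 -0.0472  0.1272] yaw 2.6050738472716546 F [-0.2 -0.5 -0. ] T [-0.08  0.01 -0.  ]
```

```bash
for i in 1 2 3 4 5; do python3 -m pendant '[[0,0.0015,0,0],[0,0.0015,0,0]]' >/dev/null; python3 -m m; done
```

```text
17.75 [ 0.5029 -0.0466  0.1272] yaw 2.608382817551515 F [ 0.3  0.4 -1.4] T [-0.17 -0.02 -0.03]
17.95 [ 0.5029 -0.0464  0.1273] yaw 2.5955403845811276 F [-0.7 -2.8 -1.2] T [-0.52  0.09  0.07]
18.15 [ 0.5029 -0.0461  0.1274] yaw 2.5799126124448293 F [-0.8 -5.5  0.2] T [-1.02  0.25  0.13]
18.35 [ 0.5029 -0.046   0.1276] yaw 2.56849202387302 F [-1.3 -6.1  1.3] T [-1.3   0.3   0.19]
18.55 [ 0.5029 -0.0458  0.1278] yaw 2.5516573542636394 F [-1.4 -7.9  1.6] T [-1.54  0.37  0.21]
```

```bash
for i in 1 2 3; do python3 -m pendant '[[0,0,0,0],[0,0,0,0]]' >/dev/null; python3 -m m; done
python3 - <<'E'
from h import *
for n in("scene","top"):
    im,d=viewer.get_image(n);P=cloud(n,d);hs=cv2.cvtColor(im,cv2.COLOR_BGR2HSV)
    m=((hs[...,1]>110)&(hs[...,2]<125)&(P[...,2]>.056)&(P[...,2]<.068)&(P[...,1]>.05)&(P[...,1]<.21)&(P[...,0]>.42)&(P[...,0]<.58)).astype(np.uint8)
    m=cv2.morphologyEx(m,cv2.MORPH_OPEN,np.ones((3,3)))
    k=max(cv2.findContours(m,0,2)[0],key=cv2.contourArea)
    p=ray(n,k[:,0],.0615)[:,:2].astype(np.float32);r=cv2.minAreaRect(p);print(n,r)
    if n=="scene":cv2.imwrite("pics/r.png",cv2.resize(im[110:300,240:500],None,fx=3,fy=3))
E
```

```text
18.75 [ 0.5029 -0.0459  0.1278] yaw 2.546521882227964 F [-2.1 -8.   1.2] T [-1.53  0.39  0.2 ]
18.95 [ 0.5029 -0.0458  0.1278] yaw 2.5473881829190788 F [-1.4 -7.3  2.2] T [-1.54  0.39  0.22]
19.15 [ 0.5029 -0.0459  0.1278] yaw 2.5438142127508883 F [-1.4 -7.   1.6] T [-1.49  0.32  0.22]
scene ((0.4964451193809509, 0.14076687395572662), (0.10988583415746689, 0.09005170315504074), 2.0689587593078613)
top ((0.49364641308784485, 0.16075235605239868), (0.05871695652604103, 0.10868823528289795), 89.49240112304688)
```

View pics/r.png

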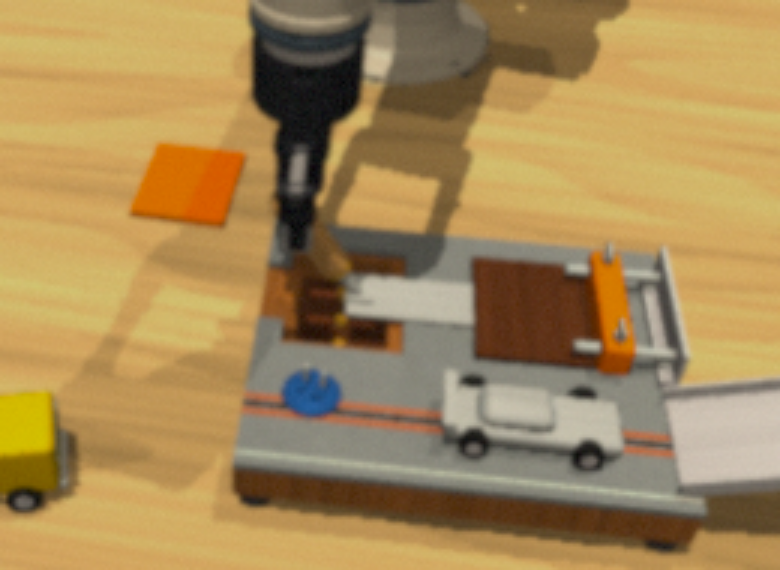

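The scene crop shows the lid (brown, 473–595) flush and square (2.07°, deck 2.5°) against the orange block. The push has held at about 7–8 N for over 0.6 s. I now back off, lift and carry the spatula to the bench.

```bash
python3 -m pendant '[[0,-0.01,0,0],[0.001,-0.03,0,0],[0.002,-0.05,0.02,0],[0.002,-0.05,0.1,0],[0,-0.15,0.1,0],[-0.01,-0.27,0.1,0],[-0.02,-0.39,0.1,0],[-0.03,-0.51,0.1,0],[-0.03,-0.63,0.1,0],[-0.03,-0.75,0.1,0],[-0.03,-0.87,0.1,0],[-0.03,-0.9,0.1,0]]' >/dev/null
python3 -m pendant '[[0,0,0,0],[0,0,-0.1,0],[0,0,-0.18,0],[0,0,-0.22,0],[0,0,-0.22,0],[0,0,-0.22,0],[0,0,-0.22,0]]'>/dev/null; python3 -m m
python3 - <<'E'
from h import *
im,d=viewer.get_image("scene");cv2.imwrite("pics/s.png",cv2.resize(im[90:260,130:390],None,fx=3,fy=3))
E
```

```text
21.15 [ 0.4921 -0.4047  0.0821] yaw 2.634951304490471 F [ 0.7  0.2 -0.7] T [-0.11 -0.02 -0.01]
```

View pics/s.png

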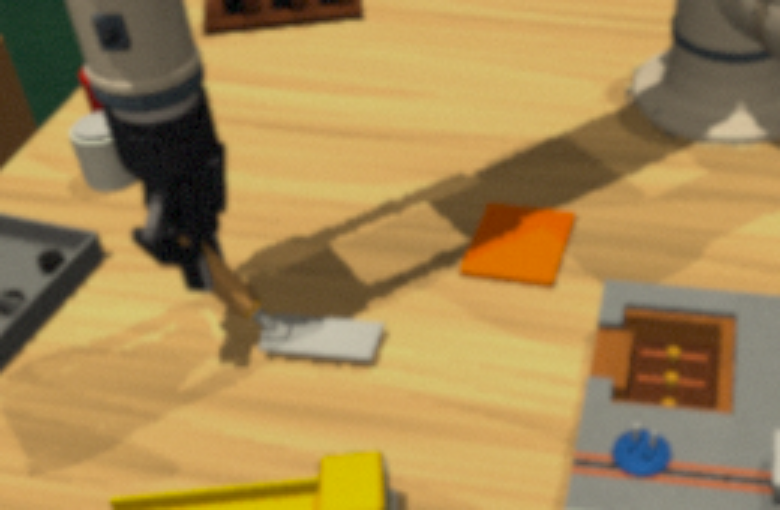

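The blade hangs level just above the bench at (320,338), clear of the track. I lower it until it touches and let go.

```bash
python3 -m pendant '[[0,0,-0.015,0],[0,0,-0.025,0],[0,0,-0.025,0]]'>/dev/null; python3 -m m; for i in 1 2 3 4; do python3 -m pendant '[[0,0,-0.0018,0],[0,0,-0.0018,0]]'>/dev/null; python3 -m m; done
```

```text
21.5 [ 0.4912 -0.4046  0.0702] yaw 2.594661725032182 F [-0.5 -0.4  2.4] T [ 0.08  0.05 -0.01]
21.7 [ 0.4912 -0.4047  0.0701] yaw 2.5980285627113773 F [-0.9 -0.   6.1] T [0.36 0.33 0.03]
21.9 [ 0.4913 -0.4048  0.07  ] yaw 2.598060839908854 F [-1.4  0.8  9.1] T [0.49 0.6  0.07]
22.1 [ 0.4913 -0.4049  0.07  ] yaw 2.5947796654408677 F [-2.8  0.7 11.7] T [0.69 0.68 0.09]
22.3 [ 0.4913 -0.405   0.0698] yaw 2.5940166872776445 F [-3.2  1.3 13.3] T [0.86 0.95 0.03]
```

```bash
python3 -m pendant '[[0,0,0.005,0],[0,0,0.005,0]]'>/dev/null; python3 -m m
python3 -m pendant '[[0,0,0,0],[0,0,0,0],[0,0,0,0],[0,0,0,0],[0,0,0,0],[0,0,0,0],[0,0,0,0],[0,0,0,0]]' -1
python3 -m pendant '[[0,0,0.03,0],[0,0,0.1,0],[0,0,0.2,0],[0,0,0.3,0],[0,0,0.4,0],[0,0,0.4,0],[0,0,0.4,0]]'>/dev/null
python3 - <<'E'
from m import *
im,d=viewer.get_image("scene");cv2.imwrite("pics/t.png",im[80:290,130:510])
P=cloud("scene",d);hs=cv2.cvtColor(im,cv2.COLOR_BGR2HSV)
m=((hs[...,1]<60)&(hs[...,2]>140)&(P[...,1]<-.15)&(P[...,0]>.4)&(P[...,2]<.03)&(P[...,0]<.6)).astype(np.uint8)
k=max(cv2.findContours(m,0,2)[0],key=cv2.contourArea);w=np.zeros_like(m);cv2.drawContours(w,[k],-1,1,-1);q=P[cv2.erode(w,np.ones((3,3)))>0];c=q.mean(0)
print(len(q),c,np.linalg.lstsq(np.c_[q[:,:2]-c[:2],np.ones(len(q))],q[:,2],rcond=None)[0])
E
```

```text
22.5 [ 0.4913 -0.4048  0.07  ] yaw 2.5985748766938173 F [-0.6 -0.3  9.5] T [0.45 0.41 0.03]
time: 23.3
tool_pos: [0.4909, -0.4042, 0.0683]
tcp_rot: [0.691, 0.723, -0.0, 0.0]
contact_force: [0.9, 0.4, -0.5]
opening: 0.997
gripper_force: 0.0
24.0 [ 0.4914 -0.4047  0.2311] yaw 2.6081119048947983 F [ 0.2 -0.3 -0.3] T [-0.01  0.01 -0.1 ]
301 [ 0.49093263 -0.30795829  0.00611032] [0.90839299 0.131857   0.00611032]
```

View pics/t.png

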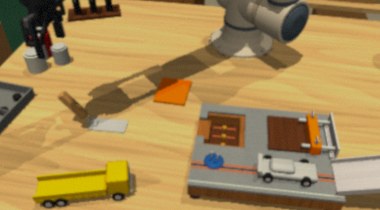

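The spatula stands on its blade at (107,126) with the handle upright. The lid lies against the block at (290,133), and the car, lorry and figure base are where they started.

```bash
python3 -m pendant '[[0,0,0,0],[0,0,0,0],[0,0,0,0]]'>/dev/null; python3 -c "
from rig import bot
print(bot.job_done())"
```

```text
the job is handed in; nothing more can be done
None
```

I handed the job in after about 24 s of the 72 s, though no verdict came back: the lid is flipped and was pressed square on the block at 7–8 N, and the spatula stands released on its blade on the bench, clear of the track.

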